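# Nest the dosing cups on their stand and put the lid on

## Robot

A 6-joint arm with a two-finger parallel gripper is mounted at the origin on the work surface. World frame = base frame: x ahead of the robot, y to its left, z up, the work surface at z = 0. Lengths are in m, angles in rad, forces in N, time in s.
With the tool pointing down it reaches from about 0.35 to 0.775 m from the base axis. Payload 7.3 kg.
Tool frame: the origin (TCP) lies on the centre line of the jaws, within the pads' length; the fingertips stand 17 mm ahead of it and the grasp point (between the pads) lies 2 mm behind it (robot.tip_extent is the distance from the TCP to the fingertips, in m); z points along the fingers, y is the line along which they close (so a half turn about z gives the same grasp; the last joint's range is limited). The gripper opens to 92 mm and grips with 3 to 60 N. Pads are 19 mm wide; open, the fingers measure 130 mm over their backs; the gripper's body (75 mm by 190 mm) begins 47 mm behind the grasp point.
Start: joints at [-1.356, 0.342, 1.524, -0, 1.275, -0.146], TCP at [0.185, -0.491, 0.244] pointing down, gripper open.
Joint ranges: [-2.53, 2.53], [-0.77, 2.02], [0.04, 2.7], [-1, 4.14], [0.28, 2.66], [-3.11, 3.11]. Speed limits (rad/s): [2.57, 2.57, 3.14, 3.14, 3.14, 3.14].

## Interface

Orientations are given as [roll, pitch, yaw] about the fixed x, y, z axes, in that order (R = Rz(yaw) Ry(pitch) Rx(roll)).
In Python, from cell import robot gives the robot as it stands.
- The arm moves only by the tool step_arm, never from a script. Its argument "motion" is a list of rows, each a list of 2 entries, a list of its own where there are three numbers: the shift along the tool's x, y, z in units of 60 mm (1.0 is 60 mm), then the turn about the tool's z in rad. In form: [[[x, y, z], spin], ...]. A call has 1 to 10 rows; each row is the pose to reach, as a shift and turn from the pose commanded when the call began, along the tool's axes at that moment; what a row does not reach only later rows make up. A row lasts 1/8 s, in which the tool goes at most 62.5 mm and 10.7 degrees, less where a joint would pass 70% of its speed; a pose out of reach is approached as far as the arm can. A call with a gripper value outside its range is refused whole. "hand" is the closure in counts, from 0 (fully open) to 255 (shut), set as the call begins (left out, the last holds). The fingers move at their own pace and stop on an object; "squeeze" is the grip in N (left out, the last holds). Time passes only in rows, so rows that repeat a pose let the fingers close. It gives the time, the measured TCP pose, the force, the opening and the grip force at its end, in the units of the state.
- robot.observe(): the state, without advancing time (a new reading comes with each control period).
- robot.read_camera(name): name is "scene" or "top" or "wrist"; returns a dict with "pixels" (480x640x3 uint8, red, green, blue), "intrinsics" (3x3 intrinsics, pixels), "k1" (the pictures are not rectified: a ray, as slopes to the right and down, at radius r is drawn at 1 + k1 r^2 times it, then the intrinsics apply), "xyz" and "rotation" of the camera in the world; the wrist camera has in their place "T_tool_cam" (4x4, takes a point from camera to tool coordinates, whose origin is the TCP and whose axes are the flange's). Camera axes: x right, y up, looking along -z (the intrinsics and any distortion apply to the point x, -y, -z); pixel columns grow to the right and rows downward; lengths in m; the calibration is good to about 2 mm. A picture is of the moment at which its call begins: read the wrist's pose just before it. There is no depth.
- robot.hand_in(): hands the job in; it is judged then, once.
The state is a dict: "time": time; "qpos": joint angles; "qvel": joint speeds; "joint_efforts": joint torques, N m; "tool_pos": TCP position; "tool_rot": TCP orientation; "contact_force": force on the tool from outside, world axes, zero at the start; "torque": the same for the moment, N m; "opening": finger opening in m; "grip_force": force on a finger pad.
Only numpy, scipy, OpenCV 4.12 (cv2) and the standard library are available. Lean on these libraries where they do the work, as an engineer would, in place of code of your own. Each camera call takes 0.05 s, during which the arm holds its last target. There are 200 camera calls.

## Task

Put the set of dosing cups away on the round stand: the largest cup centred on the stand first, then the medium cup inside it, then the small one inside that, and last the knobbed lid on the small cup, everything sitting fully down and level. Fan the handles: the medium cup's handle about 60 degrees round from the large cup's, and the small cup's about 60 degrees round from the medium's in the same direction, so that no handle lies over another. Let go of each piece before taking the next, and do not shift the caliper or the marker.

Things in the scene. Friction and masses are not known exactly. Their poses are not given: they have to be found in the camera images.
- cup_large: the largest dosing cup: plain steel cup, outside diameter 76 mm at foot, 88 at rim, 40 high, wall 3, floor 5 mm; flat level handle (12 wide, 6 thick, top flush with rim) out to 114 mm from the axis. Upright, handle roughly to robot. Origin: centre of underside; z up, x along handle, outwards. Mass about 160 g.
- cup_large_grip (a point): middle of that cup's handle, a good place to pinch it from above: 86 mm out along the cup's x axis from its axis and 37 mm above its underside (half the handle's thickness); same axes as the cup
- cup_medium: medium dosing cup: plain steel cup, outside diameter 58 mm at foot, 70 at rim, 45 high, wall 3, floor 5 mm; flat level handle (12 wide, 6 thick, top flush with rim) out to 105 mm from the axis. Upright, handle roughly to robot. Origin: centre of underside; z up, x along handle, outwards. Nested, it stands 5 mm above the large cup's underside. About 120 g.
- cup_medium_grip (a point): middle of that cup's handle, a good place to pinch it from above: 77 mm out along the cup's x axis from its axis and 42 mm above its underside (half the handle's thickness); same axes as the cup
- cup_small: small dosing cup: plain steel cup, outside diameter 40 mm at foot, 52 at rim, 50 high, wall 3, floor 5 mm; flat level handle (12 wide, 6 thick, top flush with rim) out to 96 mm from the axis. Upright, handle roughly to robot. Origin: centre of underside; z up, x along handle, outwards. Nested, it stands 5 mm above the medium cup's underside. About 90 g.
- cup_small_grip (a point): middle of that cup's handle, a good place to pinch it from above: 68 mm out along the cup's x axis from its axis and 47 mm above its underside (half the handle's thickness); same axes as the cup
- lid: steel lid, black knob: plug below 5 mm deep (34 mm across at bottom, 39 at top; the small cup's mouth is 46 inside), disc 50 across, 3 thick, resting on the cup's rim when seated; upright knob 16 across, 24 tall on top (32 in all). Lies plug down. Origin: centre of the plug's underside, z up; seated, 45 mm above the small cup's underside. About 60 g.
- stand: fixed flat round stand, 120 mm across, 10 mm high, aluminium edge and black rubber top, no rim. Origin: centre of its underside, on the desk; z up
- caliper: loose digital caliper lying flat on the desk, 200 mm beam along its x axis, jaws to its +y side at the -x end (45 mm), up to 13 mm high. Origin: on the desk, 20 mm to the -x side of the beam's middle. To be left alone
- marker: loose black and white marker pen lying flat, 127 mm long along its x axis, 12 mm thick. Origin: on the desk under its middle. To be left alone
Mind the look-alikes: they are no part of the job. Leave any green look-alike of the cup_medium alone. Several things have the shape of the lid; the one meant has the colours described above.

How it is judged:
By the outcome, as a careful person would: the job done as asked, in the order asked, and still so for the second after the job is handed in, with the robot touching nothing.
It also fails if it takes over 131 s, if anything falls off the work surface, if the arm or the gripper's body presses on something with over 40 N, if the wrist force passes 120 N, or if a joint passes its speed limit or range.

## Working session

There is one attempt and no reset: what is moved stays moved. The work goes in short steps, Python scripts to look and compute and a tool call to move; the robot and the scene stay as the last step left them, time stands still between calls to the robot, and variables do not carry over. Pictures are saved under pics/ and viewed, at most 14 in all, crops included, and the job is handed in when it is done.

Besides the shell and the picture viewer there is one more tool, called after "Call:" by a JSON object that holds its "api" and its "payload". step_arm: Moves the arm, as the interface text tells. Its arguments: {"type":"object","properties":{"motion":{"type":"array"},"hand":{"type":"number"},"squeeze":{"type":"number"}},"required":["motion"]}

```bash
ls; mkdir -p pics; python3 - <<'E'
from cell import robot
import cv2
s=robot.observe(); print({k:s[k] for k in('time','tool_pos','tool_rot','opening')})
for n in("scene","top"):
    c=robot.read_camera(n); cv2.imwrite(f"pics/{n}0.png",c["pixels"][:,:,::-1]); print(n,c["intrinsics"],c["k1"],c["xyz"],c["rotation"])
c=robot.read_camera("wrist");print(c["T_tool_cam"],c["intrinsics"],c["k1"])
E
```

```text
pics
{'time': 0.0, 'tool_pos': array([ 0.18527084, -0.49081153,  0.24305617]), 'tool_rot': array([-3.14008000e+00, -2.22393143e-04,  3.60808666e-01]), 'opening': 0.09187558730184774}
scene [[601.3975837    0.         318.13552166]
 [  0.         601.3975837  236.59976899]
 [  0.           0.           1.        ]] -0.17684852997745826 [1.18195603 0.8402931  0.80277608] [0.95365443 0.00439237 2.50286712]
top [[520.63316949   0.         318.44910196]
 [  0.         520.63316949 240.90498598]
 [  0.           0.           1.        ]] -0.11076972360079697 [0.5295977  0.01335308 0.96771044] [ 0.03982205 -0.0020988  -1.58546574]
[[ 2.37704454e-04  9.59366371e-01  2.82163269e-01  7.68733812e-02]
 [ 9.99999958e-01 -2.75432916e-04  9.40470845e-05  1.39974905e-04]
 [ 1.67942662e-04  2.82163235e-01 -9.59366395e-01 -1.40867921e-01]
 [ 0.00000000e+00  0.00000000e+00  0.00000000e+00  1.00000000e+00]] [[345.99082433   0.         314.4842745 ]
 [  0.         345.99082433 234.67024049]
 [  0.           0.           1.        ]] 0.011672170867763478
```

View pics/top0.png

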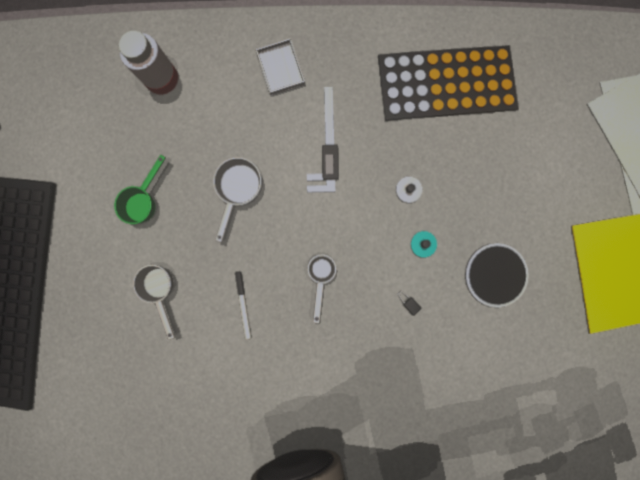

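View pics/scene0.png

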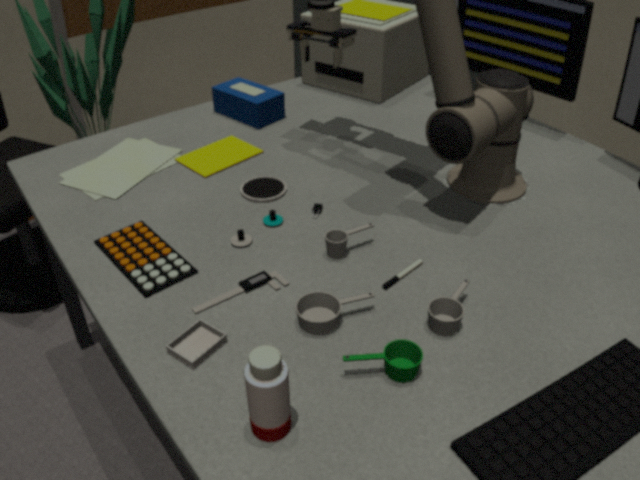

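```bash
cat > h.py <<'E'
import numpy as np, cv2
from cell import robot
from scipy.spatial.transform import Rotation as R
F=np.diag([1.,-1,-1])
def cam(n, save=None):
    s=robot.observe(); c=robot.read_camera(n)
    if n=="wrist":
        T=c["T_tool_cam"]; Rt=R.from_euler("xyz",s["tool_rot"]).as_matrix()
        c["o"]=s["tool_pos"]+Rt@T[:3,3]; c["M"]=Rt@T[:3,:3]@F
    else: c["o"]=np.array(c["xyz"]); c["M"]=R.from_euler("xyz",c["rotation"]).as_matrix()@F
    if save: cv2.imwrite(f"pics/{save}.png",c["pixels"][:,:,::-1])
    return c
def rays(c,uv):
    K=c["intrinsics"]; d=(np.atleast_2d(uv).astype(float)-K[:2,2])/[K[0,0],K[1,1]]; p=d.copy()
    for _ in range(20): p=d/(1+c["k1"]*(p**2).sum(1,keepdims=True))
    return np.c_[p,np.ones(len(p))]@c["M"].T
def plane(c,uv,z):
    r=rays(c,uv); return c["o"]+r*((z-c["o"][2])/r[:,2])[:,None]
def proj(c,P):
    q=(np.atleast_2d(P)-c["o"])@c["M"]; p=q[:,:2]/q[:,2:]; p=p*(1+c["k1"]*(p**2).sum(1,keepdims=True))
    K=c["intrinsics"]; return p*[K[0,0],K[1,1]]+K[:2,2]
def tri(c1,a,c2,b):
    r1,r2=rays(c1,a)[0],rays(c2,b)[0]; t=np.linalg.lstsq(np.c_[r1,-r2],c2["o"]-c1["o"],rcond=None)[0]
    p,q=c1["o"]+r1*t[0],c2["o"]+r2*t[1]; return (p+q)/2,np.linalg.norm(p-q)
def circ(P):  # circle fit xy -> cx,cy,r
    A=np.c_[2*P[:,:2],np.ones(len(P))]; s=np.linalg.lstsq(A,(P[:,:2]**2).sum(1),rcond=None)[0]
    return s[0],s[1],np.sqrt(s[2]+s[0]**2+s[1]**2)
E
python3 - <<'E'
from h import *
np.set_printoptions(precision=4,suppress=True)
t=cam("top");s=cam("scene")
for n,a,b,z in [("L rim",(238,182),(319,306),.04),("L end",(221.5,240),(372,296),.037),("M rim",(154,284),(446,310),.045),("M end",(172,337),(464,284),.042),("S rim",(321,268),(337,238),.05),("S end",(317,320),(371,228),.047),("lidknob",(410,188),(241,233),.032),("stand",(497,275),(264,188),.01)]:
    p,e=tri(t,a,s,b); print(n,p,e,plane(t,a,z)[0])
E
```

```text
L rim [0.6751 0.1546 0.0362] 0.00027589272617454695 [0.6746 0.154  0.04  ]
L end [0.5706 0.1868 0.0289] 0.0014397949309018644 [0.5708 0.1849 0.037 ]
M rim [0.4922 0.3095 0.0371] 0.002520330076125621 [0.4935 0.3061 0.045 ]
M end [0.3989 0.2762 0.0325] 0.004930733100822659 [0.3983 0.2753 0.042 ]
S rim [0.5176 0.0075 0.0434] 0.0015715899338755344 [0.5183 0.0071 0.05  ]
S end [0.4255 0.0155 0.0361] 5.900976243255597e-05 [0.4267 0.0155 0.047 ]
lidknob [ 0.6618 -0.1583  0.0245] 0.0006463465220644223 [ 0.6605 -0.1567  0.032 ]
stand [ 0.4988 -0.3217  0.0069] 0.0010472277243657934 [ 0.4993 -0.3209  0.01  ]
```

```bash
cat >> h.py <<'E'
def go(p,yawdeg):
    """shift (units) and spin from the present pose to TCP p at given tool-x azimuth (deg)"""
    s=robot.observe(); Rt=R.from_euler("xyz",s["tool_rot"]).as_matrix()
    d=Rt.T@(np.array(p)-s["tool_pos"])/.06
    a=(np.arctan2(Rt[1,0],Rt[0,0])-np.radians(yawdeg)+np.pi)%(2*np.pi)-np.pi   # tool z is down
    print("shift",d.round(3),"spin",round(a,3),"rows~",max(np.linalg.norm(d)*60/62.5,abs(np.degrees(a))/10.7).round(1))
E
echo
```

Call:
{"api": "step_arm", "payload": {"motion": [[[6.4, -0.8, 0], 0], [[6.4, -0.8, 0], 0], [[6.4, -0.8, 0], 0], [[6.4, -0.8, 0], 0], [[6.4, -0.8, 0], 0], [[6.4, -0.8, 0], 0], [[6.4, -0.8, 0], 0], [[6.4, -0.8, 0], 0], [[6.4, -0.8, 0], 0]]}}

```text
time: 1.38
tool_pos: [0.5265, -0.3117, 0.2437]
tool_rot: [-3.142, 0.001, 0.359]
contact_force: [-0.4, 0.6, -0.1]
opening: 0.0919
grip_force: 0.0
```

```bash
python3 - <<'E'
from h import *
s=robot.observe();print(s["time"],s["tool_pos"],s["tool_rot"],s["qvel"].round(3))
c=cam("wrist","w1"); print(proj(c,[.499,-.321,.01]))
go([.68,.154,.243],-15)
E
```

```text
1.375 [ 0.52646531 -0.31170197  0.2437201 ] [-3.14154166e+00  7.04389028e-04  3.59289850e-01] [-0.009 -0.007 -0.     0.003 -0.002  0.004]
[[313.55815131 230.84260747]]
shift [ 5.123 -6.37   0.012] spin 0.621 rows~ 7.8
```

View pics/w1.png

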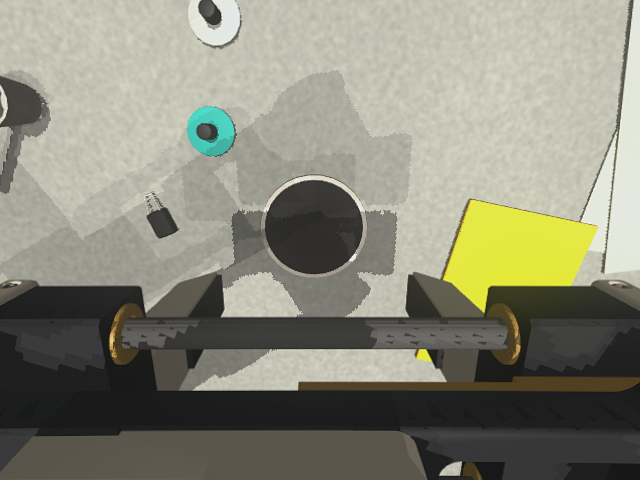

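```bash
cat >> h.py <<'E'
def dark(c,uv,thr=70):
    """contour of the dark blob holding uv"""
    g=c["pixels"].max(2); m=(g<thr).astype(np.uint8); n,l=cv2.connectedComponents(m)
    k=l[int(uv[1]),int(uv[0])]; q=cv2.findContours((l==k).astype(np.uint8),cv2.RETR_EXTERNAL,cv2.CHAIN_APPROX_NONE)[0][0][:,0]
    return q
E
python3 - <<'E'
from h import *
c=cam("wrist"); q=dark(c,(314,226)); P=plane(c,q,.01); print(len(q),circ(P),cv2.fitEllipse(q))
t=cam("top"); q2=dark(t,(497,275)); print(len(q2),circ(plane(t,q2,.01)))
e1,e2=cv2.fitEllipse(q)[0],cv2.fitEllipse(q2)[0]; print(tri(c,e1,t,e2))
E
```

```text
271 (np.float64(0.5012572525478567), np.float64(-0.31990306011040814), np.float64(0.053788949714270624)) ((313.2225036621094, 226.84432983398438), (92.14197540283203, 96.26704406738281), 90.05773162841797)
341 (np.float64(0.5028709610749831), np.float64(-0.36766610175778713), np.float64(0.0780315460903801))
(array([ 0.51355367, -0.31993063,  0.10304795]), np.float64(0.03141549559549917))
```

Call:
{"api": "step_arm", "payload": {"motion": [[[5.1, -6.4, 0], 0.621], [[5.1, -6.4, 0], 0.621], [[5.1, -6.4, 0], 0.621], [[5.1, -6.4, 0], 0.621], [[5.1, -6.4, 0], 0.621], [[5.1, -6.4, 0], 0.621], [[5.1, -6.4, 0], 0.621], [[5.1, -6.4, 0], 0.621], [[5.1, -6.4, 0], 0.621], [[5.1, -6.4, 0], 0.621]]}}

```text
time: 2.78
tool_pos: [0.6783, 0.1557, 0.2435]
tool_rot: [3.141, 0.0, -0.261]
contact_force: [-0.6, -0.6, 0.5]
opening: 0.0919
grip_force: 0.0
```

```bash
python3 - <<'E'
from h import *
s=robot.observe();print(s["time"],s["tool_pos"],s["tool_rot"],s["qvel"].round(3))
c=cam("wrist","w2"); print(proj(c,[[.675,.154,.04],[.571,.186,.037]]))
E
```

```text
2.775 [0.67829616 0.15567559 0.24350325] [ 3.14074552e+00  2.96771690e-04 -2.60662292e-01] [-0.029 -0.016  0.01  -0.001 -0.001 -0.   ]
[[317.04692766 214.1554882 ]
 [313.11414768 308.6027876 ]]
```

View pics/w2.png

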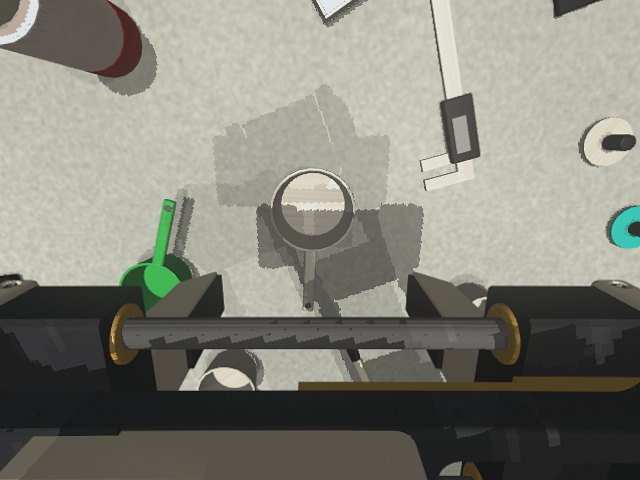

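```bash
cat >> h.py <<'E'
def edges(c,lo=30,hi=90):
    e=cv2.Canny(cv2.GaussianBlur(c["pixels"],(3,3),0),lo,hi); v,u=np.nonzero(e); return np.c_[u,v]
def rim(c,p0,r,z,tol=.006,E=None):
    """circle of given radius near p0 on plane z, from edge points"""
    P=plane(c,edges(c) if E is None else E,z)[:,:2]; P=P[np.linalg.norm(P-p0,axis=1)<r+.02]; g=np.arange(-.01,.0101,.0005); best=(-1,)
    for dx in g:
        for dy in g:
            n=(abs(np.linalg.norm(P-(p0+np.array([dx,dy])),axis=1)-r)<.0008).sum()
            if n>best[0]: best=(n,dx,dy)
    q=np.array(p0)+best[1:]
    for _ in range(4):
        k=abs(np.linalg.norm(P-q,axis=1)-r)<.0015; x=circ(P[k]); q=np.array(x[:2])
    return q,x[2],k.sum()
def handle(c,ctr,ang0,z,r0,r1,w=.006):
    """azimuth (deg) of handle axis and sideways offset (m), from edge points"""
    P=plane(c,edges(c),z)[:,:2]-ctr; a=np.radians(ang0); off=0
    for tol in(.004,.0025,.002,.002):
        u=np.array([np.cos(a),np.sin(a)]);n=np.array([-u[1],u[0]]); s,d=P@u,P@n-off
        k=(s>r0)&(s<r1)&(abs(abs(d)-w)<tol); s,d=s[k],d[k]
        A=np.c_[s,np.ones(len(s))]; x=np.linalg.lstsq(A,d-w*np.sign(d),rcond=None)[0]; a+=x[0]; off+=x[1]
    return np.degrees(a),off,(d>0).sum(),(d<0).sum()
E
python3 - <<'E'
from h import *
c=cam("wrist")
for r,z in((.044,.04),(.041,.04),(.038,0.)): print(r,z,rim(c,np.array([.679,.158]),r,z))
q=rim(c,np.array([.679,.158]),.044,.04)[0]
t=cam("top"); qt=rim(t,np.array([.675,.154]),.044,.04); print("top",qt)
print(tri(c,proj(c,[*q,.04])[0],t,proj(t,[*qt[0],.04])[0]))
h=handle(c,q,165,.04,.05,.11);print(h); h2=handle(t,qt[0],165,.04,.05,.11);print(h2)
a=np.radians(h[0]); g=q+.086*np.array([np.cos(a),np.sin(a)]); print(g)
go([*g,.110],h[0]-180)
E
```

```text
0.044 0.04 (array([0.67922715, 0.15759382]), np.float64(0.04378679875338097), np.int64(237))
0.041 0.04 (array([0.67951221, 0.15771161]), np.float64(0.04085612991762418), np.int64(293))
0.038 0.0 (array([0.68100781, 0.15748426]), np.float64(0.03808975893090252), np.int64(181))
top (array([0.68246142, 0.14438646]), np.float64(0.044058443493899126), np.int64(58))
(array([0.6810128 , 0.15087116, 0.04141841]), np.float64(0.013511044385057456))
(np.float64(168.36961138823915), np.float64(-0.006794261815610601), np.int64(23), np.int64(34))
(np.float64(159.42264294388275), np.float64(0.006517767937205433), np.int64(5), np.int64(10))
[0.59499286 0.1749312 ]
shift [-1.432  0.033  2.235] spin -0.06 rows~ 2.5
```

```bash
cat >> h.py <<'E'
def crop(c,u,v,w,h,k,name,pts=()):
    im=cv2.resize(c["pixels"][v:v+h,u:u+w,::-1],None,fx=k,fy=k,interpolation=cv2.INTER_CUBIC)
    for p in pts: cv2.circle(im,(int((p[0]-u+.5)*k),int((p[1]-v+.5)*k)),2,(0,0,255),-1)
    cv2.imwrite(f"pics/{name}.png",im)
E
python3 - <<'E'
from h import *
c=cam("wrist"); q=np.array([.6793,.1577])
P=plane(c,edges(c),.04)[:,:2]-q
for b in np.arange(156,174,1.):
    a=np.radians(b);u=np.array([np.cos(a),np.sin(a)]);n=np.array([-u[1],u[0]]);s,d=P@u,P@n
    k=(s>.048)&(s<.108); print(b,(k&(abs(d-.006)<.001)).sum(),(k&(abs(d+.006)<.001)).sum())
th=np.arange(0,6.28,.2); pts=np.c_[q[0]+.044*np.cos(th),q[1]+.044*np.sin(th),th*0+.04]
crop(c,240,150,150,170,3.5,"w2c",proj(c,pts))
E
```

```text
156.0 6 14
157.0 10 6
158.0 10 17
159.0 5 23
160.0 16 18
161.0 42 15
162.0 32 32
163.0 9 30
164.0 10 9
165.0 7 5
166.0 8 5
167.0 2 10
168.0 3 3
169.0 3 24
170.0 2 12
171.0 2 21
172.0 2 13
173.0 1 11
```

View pics/w2c.png

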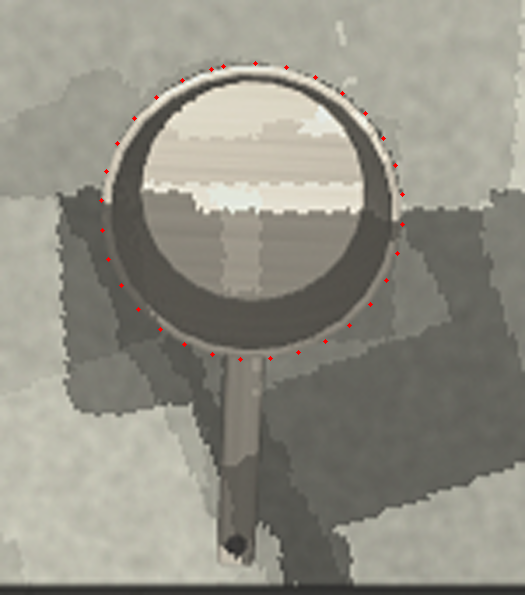

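```bash
cat >> h.py <<'E'
def hang(c,q,a0,z,r0,r1,w=.006):
    P=plane(c,edges(c),z)[:,:2]-q; B=[]
    for b in np.arange(a0-12,a0+12.1,.5):
        a=np.radians(b);u=np.array([np.cos(a),np.sin(a)]);n=np.array([-u[1],u[0]]);s,d=P@u,P@n
        k=(s>r0)&(s<r1); B.append((min((k&(abs(d-w)<.001)).sum(),(k&(abs(d+w)<.001)).sum()),b))
    B.sort(reverse=True); return B[:4]
E
python3 - <<'E'
from h import *
go([.5975,.1843,.09],-18); go([.5975,.1843,.035],-18)
E
```

```text
shift [-1.432 -0.126  2.569] spin 0.052 rows~ 2.8
shift [-1.433 -0.126  3.486] spin 0.052 rows~ 3.6
```

Call:
{"api": "step_arm", "payload": {"motion": [[[-1.43, -0.13, 1.5], 0.052], [[-1.43, -0.13, 2.4], 0.052], [[-1.43, -0.13, 2.4], 0.052], [[-1.43, -0.13, 2.4], 0.052], [[-1.43, -0.13, 2.4], 0.052]], "hand": 140}}

```text
time: 3.6
tool_pos: [0.5997, 0.1856, 0.102]
tool_rot: [-3.14, -0.004, -0.313]
contact_force: [0.1, -0.2, 0.5]
opening: 0.0463
grip_force: 0.0
```

```bash
python3 - <<'E'
from h import *
s=robot.observe();print(s["tool_pos"],s["opening"])
c=cam("wrist"); q=np.array([.6793,.1577])
r=rim(c,q,.044,.04);print(r); a=hang(c,r[0],162,.04,.048,.095);print(a)
th=np.arange(0,6.28,.2); pts=np.c_[r[0][0]+.044*np.cos(th),r[0][1]+.044*np.sin(th),th*0+.04]
b=np.radians(a[0][1]); g=r[0]+.086*np.array([np.cos(b),np.sin(b)])
cv2.imwrite("pics/w3.png",c["pixels"][:,:,::-1]); im=c["pixels"].copy(); print(g); go([*g,.035],a[0][1]-180)
crop(c,0,0,640,480,1,"w3",[*proj(c,pts),*proj(c,[[*g,.04]])])
E
```

```text
[0.59973044 0.1855734  0.10202957] 0.04626573112996326
(array([0.67922241, 0.15794782]), np.float64(0.04302242259522373), np.int64(557))
[(np.int64(43), np.float64(162.0)), (np.int64(34), np.float64(161.5)), (np.int64(28), np.float64(164.0)), (np.int64(27), np.float64(161.0))]
[0.59743155 0.18452328]
shift [-0.041  0.034  1.123] spin 0.001 rows~ 1.1
```

View pics/w3.png

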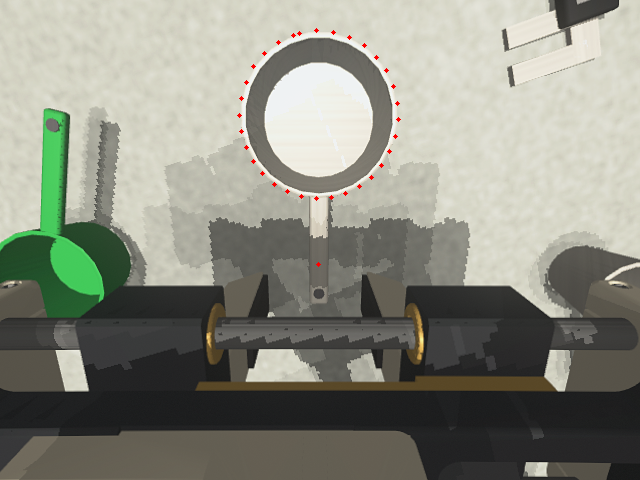

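Call:
{"api": "step_arm", "payload": {"motion": [[[-0.04, 0.03, 0.6], 0], [[-0.04, 0.03, 1.12], 0], [[-0.04, 0.03, 1.12], 0], [[-0.04, 0.03, 1.12], 0]]}}

```text
time: 4.15
tool_pos: [0.5966, 0.1852, 0.0347]
tool_rot: [-3.14, -0.004, -0.313]
contact_force: [-0.7, -0.2, 0.1]
opening: 0.0416
grip_force: 0.0
```

Call:
{"api": "step_arm", "payload": {"motion": [[[0, 0, 0], 0], [[0, 0, 0], 0], [[0, 0, 0], 0], [[0, 0, 0], 0], [[0, 0, 0], 0]], "hand": 255, "squeeze": 45}}

```text
time: 4.78
tool_pos: [0.5947, 0.1852, 0.0327]
tool_rot: [3.142, -0.0, -0.312]
contact_force: [-0.6, 0.3, 1.0]
opening: 0.011
grip_force: 45.0
```

Call:
{"api": "step_arm", "payload": {"motion": [[[0, 0, -0.5], 0], [[0, 0, -1.5], 0], [[0, 0, -1.5], 0], [[0, 0, -1.5], 0]]}}

```text
time: 5.28
tool_pos: [0.5939, 0.1851, 0.1217]
tool_rot: [3.141, 0.001, -0.312]
contact_force: [-1.0, -0.4, -1.9]
opening: 0.011
grip_force: 45.0
```

```bash
python3 - <<'E'
from h import *
c=cam("wrist"); s=robot.observe();z=s["tool_pos"]; print(z,s["opening"])
g=z[:2]; a=np.radians(162); q=g-.086*np.array([np.cos(a),np.sin(a)]); zr=z[2]+.005
r=rim(c,q,.044,zr); print(q,r,hang(c,r[0],162,zr,.048,.07))
d=.086*np.array([np.cos(np.radians(240)),np.sin(np.radians(240))]); st=np.array([.5013,-.3199])
print(st+d); go([*(st+d),z[2]],60)
E
```

```text
[0.59351125 0.18498063 0.12081533] 0.010930772186960116
[0.67530211 0.15840517] (array([0.67843715, 0.15882636]), np.float64(0.04340024914953516), np.int64(558)) [(np.int64(56), np.float64(162.5)), (np.int64(53), np.float64(163.0)), (np.int64(42), np.float64(163.5)), (np.int64(38), np.float64(172.5))]
[ 0.4583     -0.39437818]
shift [0.822 9.881 0.014] spin -1.359 rows~ 9.5
```

Call:
{"api": "step_arm", "payload": {"motion": [[[0.82, 9.92, 0], -1.36], [[0.82, 9.92, 0], -1.36], [[0.82, 9.92, 0], -1.36], [[0.82, 9.92, 0], -1.36], [[0.82, 9.92, 0], -1.36], [[0.82, 9.92, 0], -1.36], [[0.82, 9.92, 0], -1.36], [[0.82, 9.92, 0], -1.36], [[0.82, 9.92, 0], -1.36], [[0.82, 9.92, 0], -1.36]]}}

```text
time: 6.58
tool_pos: [0.4586, -0.3923, 0.1205]
tool_rot: [-3.139, -0.001, 1.048]
contact_force: [0.4, -0.1, -1.8]
opening: 0.0114
grip_force: 45.0
```

Call:
{"api": "step_arm", "payload": {"motion": [[[0, 0, 0], 0], [[0, 0, 0.3], 0], [[0, 0, 0.3], 0], [[0, 0, 0.3], 0]]}}

```text
time: 7.08
tool_pos: [0.4602, -0.3903, 0.1042]
tool_rot: [-3.141, -0.0, 1.049]
contact_force: [0.9, -0.5, -1.2]
opening: 0.0112
grip_force: 45.0
```

```bash
python3 - <<'E'
from h import *
c=cam("wrist"); s=robot.observe();z=s["tool_pos"]; print(z,s["tool_rot"],s["opening"])
y=s["tool_rot"][2]; zr=z[2]+.005; q=z[:2]+.0885*np.array([np.cos(y),np.sin(y)])
r=rim(c,q,.044,zr); print(q,r,hang(c,r[0],240,zr,.048,.07))
for rr in(.0538,.06): print(rim(c,np.array([.5013,-.3199]),rr,.01))
th=np.arange(0,6.28,.15); o=np.c_[np.cos(th),np.sin(th),0*th]
crop(c,0,0,640,480,1,"w4",[*proj(c,[*r[0],zr]+.044*o),*proj(c,[.5013,-.3199,.01]+.06*o)])
E
```

```text
[ 0.46034069 -0.39048943  0.10467555] [-3.14157442e+00  2.46765888e-05  1.04862619e+00] 0.01128057547316289
[ 0.50448115 -0.31378304] (array([ 0.50411596, -0.31366174]), np.float64(0.04320134924192058), np.int64(590)) [(np.int64(31), np.float64(241.0)), (np.int64(28), np.float64(240.5)), (np.int64(28), np.float64(240.0)), (np.int64(15), np.float64(249.5))]
(array([0., 0.]), np.float64(0.0), np.int64(0))
(array([ 0.49415491, -0.31177502]), np.float64(0.06008492674167341), np.int64(326))
```

View pics/w4.png

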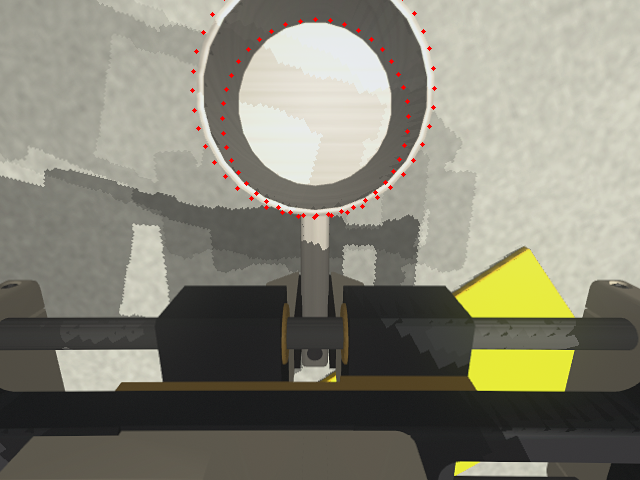

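Call:
{"api": "step_arm", "payload": {"motion": [[[-0.11, 0.01, 0.4], 0], [[-0.11, 0.01, 0.8], 0], [[-0.11, 0.01, 0.93], 0], [[-0.11, 0.01, 0.93], 0], [[-0.11, 0.01, 0.93], 0]]}}

```text
time: 7.75
tool_pos: [0.4578, -0.3974, 0.0499]
tool_rot: [3.14, 0.001, 1.048]
contact_force: [0.7, -0.2, -2.3]
opening: 0.0112
grip_force: 45.0
```

```bash
python3 - <<'E'
from h import *
c=cam("wrist"); s=robot.observe();z=s["tool_pos"]; print(z,s["tool_rot"],s["contact_force"])
y=s["tool_rot"][2]; zr=z[2]+.005; q=z[:2]+.0885*np.array([np.cos(y),np.sin(y)])
r=rim(c,q,.044,zr); print(q,r)
E
```

```text
[ 0.45773838 -0.39748111  0.04990585] [3.13960736e+00 7.02073837e-04 1.04796017e+00] [ 1.37735345 -0.62805843 -2.53050541]
[ 0.50192992 -0.32080414] (array([ 0.49967607, -0.32290002]), np.float64(0.04402855948119153), np.int64(1088))
```

Call:
{"api": "step_arm", "payload": {"motion": [[[0, 0, 0.06], 0], [[0, 0, 0.1], 0], [[0, 0, 0.1], 0]]}}

```text
time: 8.18
tool_pos: [0.4573, -0.3973, 0.0429]
tool_rot: [3.141, 0.0, 1.048]
contact_force: [-1.4, -0.7, -0.2]
opening: 0.011
grip_force: 45.0
```

```bash
python3 - <<'E'
from h import *
s=robot.observe();print(s["tool_pos"],s["contact_force"],s["torque"])
c=cam("scene"); crop(c,190,120,180,120,4,"s1")
E
```

```text
[ 0.45730716 -0.39726898  0.04292669] [-1.41933891 -0.66827924 -0.15086344] [-0.1228839  -0.00605928 -0.03056722]
```

View pics/s1.png

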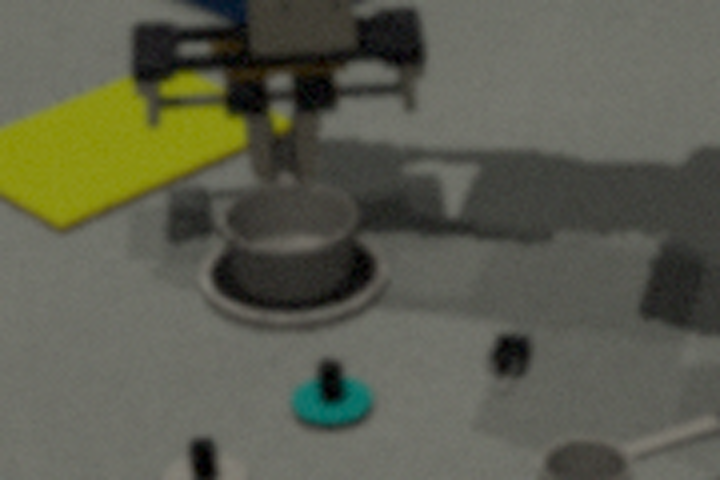

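Call:
{"api": "step_arm", "payload": {"motion": [[[0, 0, 0.02], 0], [[0, 0, 0.02], 0]]}}

```text
time: 8.48
tool_pos: [0.4573, -0.3977, 0.0422]
tool_rot: [3.14, 0.001, 1.048]
contact_force: [-2.5, -2.4, 4.2]
opening: 0.0111
grip_force: 45.0
```

Call:
{"api": "step_arm", "payload": {"motion": [[[0, 0, 0.0], 0], [[0, 0, 0.0], 0], [[0, 0, 0.0], 0], [[0, 0, 0.0], 0]], "hand": 150}}

```text
time: 8.98
tool_pos: [0.4572, -0.3968, 0.0413]
tool_rot: [-3.141, -0.0, 1.048]
contact_force: [-0.9, -0.6, 0.5]
opening: 0.0375
grip_force: 0.0
```

Call:
{"api": "step_arm", "payload": {"motion": [[[0, 0, -0.4], 0], [[0, 0, -1.2], 0], [[0, 0, -2.4], 0], [[0, 0, -2.4], 0], [[0, 0, -2.4], 0]]}}

```text
time: 9.6
tool_pos: [0.4572, -0.397, 0.1858]
tool_rot: [3.141, 0.0, 1.048]
contact_force: [-0.0, -1.4, -0.5]
opening: 0.0378
grip_force: 0.0
```

```bash
python3 - <<'E'
from h import *
c=cam("wrist"); s=robot.observe();z=s["tool_pos"]; print(z,s["tool_rot"],s["contact_force"],s["opening"])
r=rim(c,np.array([.501,-.32]),.044,.05); print(r,hang(c,r[0],240,.05,.048,.1))
E=edges(c)
for rr,zz in((.044,.05),(.041,.05),(.038,.01),(.0538,.01),(.06,.01),(.06,.0)): print(rr,zz,rim(c,np.array([.501,-.32]),rr,zz))
cv2.imwrite("pics/w5.png",c["pixels"][:,:,::-1])
go([.5,.305,z[2]],16)
E
```

```text
[ 0.45677646 -0.39650774  0.18442193] [-3.13997003e+00 -5.39587886e-04  1.04780765e+00] [-0.81533609  0.1639697  -0.75287739] 0.03788864238576446
(array([ 0.50208336, -0.32084135]), np.float64(0.04340460538593215), np.int64(441)) [(np.int64(41), np.float64(240.0)), (np.int64(26), np.float64(240.5)), (np.int64(23), np.float64(241.5)), (np.int64(23), np.float64(241.0))]
0.044 0.05 (array([ 0.50208336, -0.32084135]), np.float64(0.04340460538593215), np.int64(441))
0.041 0.05 (array([ 0.50215401, -0.3208869 ]), np.float64(0.04085785968071296), np.int64(411))
0.038 0.01 (array([ 0.50113156, -0.31033669]), np.float64(0.037983459407801304), np.int64(162))
0.0538 0.01 (array([ 0.49562534, -0.32005623]), np.float64(0.05383588090296648), np.int64(395))
0.06 0.01 (array([ 0.50152636, -0.31981362]), np.float64(0.05936057347689162), np.int64(511))
0.06 0.0 (array([ 0.50189276, -0.31907074]), np.float64(0.060935676872862214), np.int64(386))
shift [10.489 -5.216  0.014] spin 0.769 rows~ 11.2
```

View pics/w5.png

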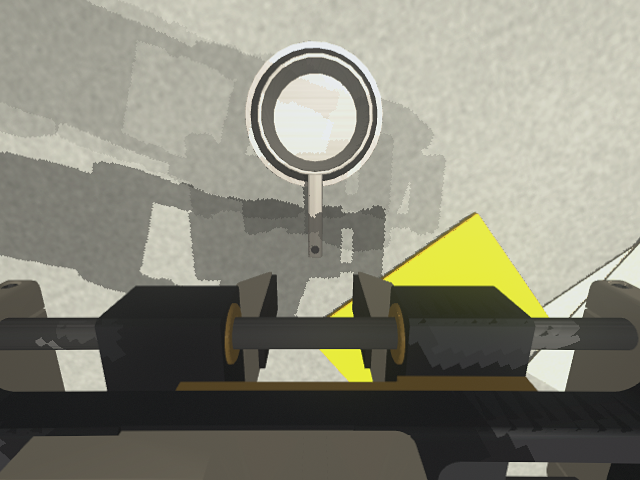

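Call:
{"api": "step_arm", "payload": {"motion": [[[10.49, -5.22, 0], 0.716], [[10.49, -5.22, 0], 0.716], [[10.49, -5.22, 0], 0.716], [[10.49, -5.22, 0], 0.716], [[10.49, -5.22, 0], 0.716], [[10.49, -5.22, 0], 0.716], [[10.49, -5.22, 0], 0.716], [[10.49, -5.22, 0], 0.716], [[10.49, -5.22, 0], 0.716], [[10.49, -5.22, 0], 0.716]]}}

```text
time: 10.9
tool_pos: [0.4941, 0.2245, 0.1833]
tool_rot: [3.142, 0.004, 0.332]
contact_force: [1.2, -0.6, 0.8]
opening: 0.0379
grip_force: 0.0
```

```bash
python3 - <<'E'
from h import *
go([.48,.297,.184],19)
E
```

```text
shift [ 0.171 -1.219 -0.013] spin 0.0 rows~ 1.2
```

Call:
{"api": "step_arm", "payload": {"motion": [[[0.17, -1.1, 0], 0], [[0.17, -1.1, 0], 0], [[0.17, -1.1, 0], 0], [[0.17, -1.1, 0], 0]]}}

```text
time: 11.4
tool_pos: [0.4835, 0.2868, 0.1847]
tool_rot: [3.141, 0.002, 0.33]
contact_force: [-0.0, 0.0, 0.9]
opening: 0.0377
grip_force: 0.0
```

```bash
python3 - <<'E'
from h import *
c=cam("wrist"); s=robot.observe();z=s["tool_pos"]; print(z,s["tool_rot"])
r=rim(c,np.array([.496,.309]),.035,.045); print(r); print(rim(c,np.array([.496,.309]),.032,.045)); h=hang(c,r[0],199,.045,.038,.1); print(h)
a=np.radians(h[0][1]); g=r[0]+.077*np.array([np.cos(a),np.sin(a)]); print(g); go([*g,.10],h[0][1]-180)
th=np.arange(0,6.28,.2); o=np.c_[np.cos(th),np.sin(th),0*th]
crop(c,0,0,640,480,1,"w6",[*proj(c,[*r[0],.045]+.035*o),*proj(c,[*g,.045])])
E
```

```text
[0.48370878 0.28679422 0.18503396] [3.14110852e+00 1.04224644e-03 3.29656364e-01]
(array([0.49596386, 0.31294505]), np.float64(0.034550574015435966), np.int64(262))
(array([0.496222  , 0.31307681]), np.float64(0.03194837260997146), np.int64(275))
[(np.int64(27), np.float64(194.5)), (np.int64(27), np.float64(194.0)), (np.int64(26), np.float64(193.5)), (np.int64(25), np.float64(203.5))]
[0.42141649 0.29366579]
shift [-0.944 -0.445  1.418] spin 0.077 rows~ 1.7
```

View pics/w6.png

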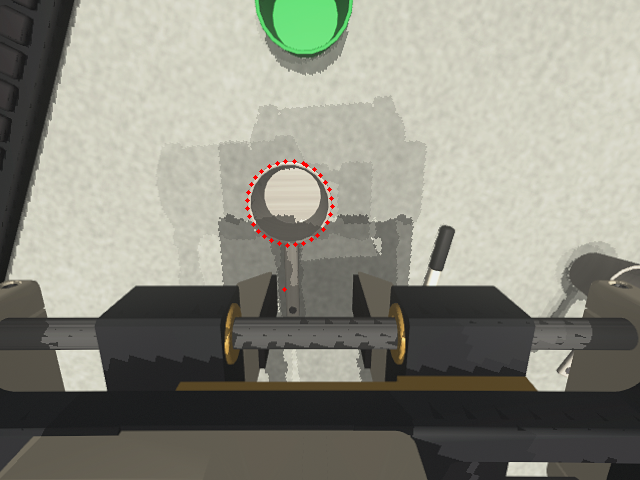

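```bash
python3 - <<'E'
from h import *
c=cam("wrist"); q=np.array([.4960,.3130])
e=plane(c,(292.5,310.5),.045)[0,:2]-q; e2=plane(c,(290,262),.045)[0,:2]-q
print([ (np.degrees(np.arctan2(x[1],x[0]))%360,np.linalg.norm(x)) for x in(e,e2)])
for b in(198,198.5,199,199.5,200):
    a=np.radians(b); print(b,proj(c,[[q[0]+ra*np.cos(a),q[1]+ra*np.sin(a),.045] for ra in(.06,.098)]).round(1))
a=np.radians(199);g=q+.077*np.array([np.cos(a),np.sin(a)]); print(g); go([*g,.10],19)
E
```

```text
[(np.float64(199.54243490030964), np.float64(0.09750475668980456)), (np.float64(198.62734086462186), np.float64(0.05069314924561665))]
198 [[289.4 272. ]
 [289.6 311. ]]
198.5 [[290.  272. ]
 [290.5 311. ]]
199 [[290.6 272. ]
 [291.5 311. ]]
199.5 [[291.2 272. ]
 [292.4 311. ]]
200 [[291.8 272. ]
 [293.4 311. ]]
[0.42319507 0.28793125]
shift [-0.95  -0.344  1.422] spin -0.002 rows~ 1.7
```

Call:
{"api": "step_arm", "payload": {"motion": [[[-0.95, -0.34, 0.6], 0], [[-0.95, -0.34, 1.2], 0], [[-0.95, -0.34, 1.4], 0], [[-0.95, -0.34, 1.9], 0], [[-0.95, -0.34, 2.42], 0], [[-0.95, -0.34, 2.42], 0], [[-0.95, -0.34, 2.42], 0]]}}

```text
time: 12.38
tool_pos: [0.4244, 0.2893, 0.0416]
tool_rot: [-3.141, -0.002, 0.331]
contact_force: [0.2, -0.3, 0.3]
opening: 0.0377
grip_force: 0.0
```

Call:
{"api": "step_arm", "payload": {"motion": [[[0, 0, 0], 0], [[0, 0, 0], 0], [[0, 0, 0], 0], [[0, 0, 0], 0], [[0, 0, 0], 0]], "hand": 255}}

```text
time: 13.0
tool_pos: [0.4228, 0.2891, 0.0404]
tool_rot: [3.142, 0.0, 0.332]
contact_force: [-1.4, -0.2, 2.1]
opening: 0.011
grip_force: 45.0
```

Call:
{"api": "step_arm", "payload": {"motion": [[[0, 0, -0.5], 0], [[0, 0, -1.3], 0], [[0, 0, -1.8], 0], [[0, 0, -1.8], 0], [[0, 0, -1.8], 0]]}}

```text
time: 13.62
tool_pos: [0.4221, 0.2888, 0.1472]
tool_rot: [3.141, 0.002, 0.332]
contact_force: [-0.5, 0.4, -0.7]
opening: 0.0111
grip_force: 45.0
```

```bash
cat >> h.py <<'E'
def held(R_,r0,zoff=.005,tol=None):
    """rim centre of the held cup in tool frame (x forward along tool x, y along tool y), measured by wrist camera"""
    c=cam("wrist"); s=robot.observe(); z=s["tool_pos"]; y=s["tool_rot"][2]; u=np.array([np.cos(y),np.sin(y)]); n=np.array([np.sin(y),-np.cos(y)])
    q=z[:2]+r0*u
    for rr in(R_,R_-.003):
        r=rim(c,q,rr,z[2]+zoff); d=r[0]-z[:2]; print("held",(d@u).round(4),(d@n).round(4),"r",r[1].round(4),r[2],"world",r[0])
    return c,s
E
python3 - <<'E'
from h import *
c,s=held(.035,.077); print(s["tool_pos"],s["tool_rot"],s["opening"],hang(c,s["tool_pos"][:2]+.077*np.array([np.cos(s["tool_rot"][2]),np.sin(s["tool_rot"][2])]),199,s["tool_pos"][2]+.005,.038,.06))
go([.5021-.077,-.3209,s["tool_pos"][2]],0)
E
```

```text
held 0.0735 0.0024 r 0.0349 545 world [0.49220575 0.31035081]
held 0.0762 0.0004 r 0.032 948 world [0.4941413  0.31311702]
[0.4219667  0.28871729 0.14681219] [3.14120474e+00 2.93938152e-03 3.31756597e-01] 0.010788168367458559 [(np.int64(45), np.float64(199.0)), (np.int64(43), np.float64(199.5)), (np.int64(42), np.float64(198.5)), (np.int64(31), np.float64(198.0))]
shift [-3.26   9.623  0.013] spin 0.332 rows~ 9.8
```

Call:
{"api": "step_arm", "payload": {"motion": [[[-3.25, 9.62, 0], 0.332], [[-3.25, 9.62, 0], 0.332], [[-3.25, 9.62, 0], 0.332], [[-3.25, 9.62, 0], 0.332], [[-3.25, 9.62, 0], 0.332], [[-3.25, 9.62, 0], 0.332], [[-3.25, 9.62, 0], 0.332], [[-3.25, 9.62, 0], 0.332], [[-3.25, 9.62, 0], 0.332], [[-3.25, 9.62, 0], 0.332]]}}

```text
time: 14.92
tool_pos: [0.4255, -0.3223, 0.1466]
tool_rot: [-3.14, 0.002, -0.002]
contact_force: [0.3, -0.2, -1.0]
opening: 0.0111
grip_force: 45.0
```

Call:
{"api": "step_arm", "payload": {"motion": [[[0, 0, 0], 0], [[0, 0, 0.2], 0], [[0, 0, 0.2], 0], [[0, 0, 0.2], 0]]}}

```text
time: 15.42
tool_pos: [0.4266, -0.319, 0.1361]
tool_rot: [-3.141, 0.001, 0.001]
contact_force: [0.0, 0.5, -0.5]
opening: 0.0108
grip_force: 45.0
```

```bash
python3 - <<'E'
from h import *
c,s=held(.035,.0765); z=s["tool_pos"];print(s["tool_pos"],s["tool_rot"],s["opening"])
for zz,rr in((.047,.044),(.05,.044),(.05,.041)): print(rim(c,np.array([.5021,-.3209]),rr,zz))
go([.5021-.0765,-.3205,.06],0)
y=s["tool_rot"][2];q=z+[.0765*np.cos(y),.0765*np.sin(y),.005]
th=np.arange(0,6.28,.2); o=np.c_[np.cos(th),np.sin(th),0*th]
crop(c,0,0,640,480,1,"w7",[*proj(c,q+.035*o),*proj(c,[.5021,-.3209,.05]+.044*o)])
E
```

```text
held 0.0726 -0.0013 r 0.0349 593 world [ 0.49939314 -0.31790725]
held 0.0758 -0.0007 r 0.0321 957 world [ 0.50256591 -0.31845633]
[ 0.42680024 -0.31928193  0.13641955] [ 3.14155709e+00 -2.31491120e-05  1.11318439e-03] 0.011060951253364584
(array([ 0.5099752 , -0.32613751]), np.float64(0.043819120945009), np.int64(217))
(array([ 0.51106608, -0.31151641]), np.float64(0.04433517180126047), np.int64(277))
(array([ 0.51149004, -0.31108047]), np.float64(0.041133349519352394), np.int64(158))
shift [-0.02   0.02   1.274] spin 0.001 rows~ 1.2
```

View pics/w7.png

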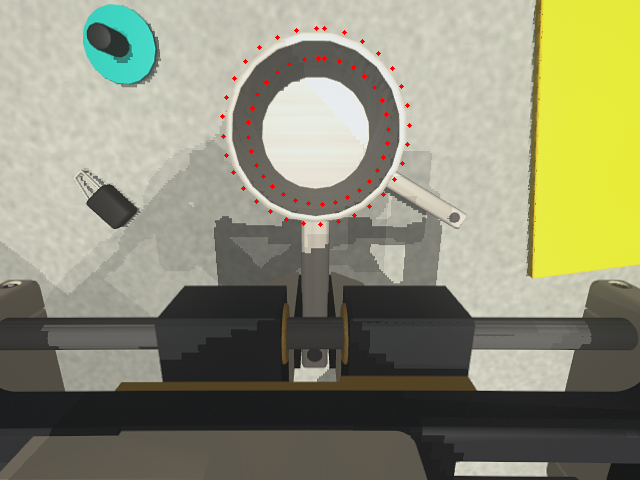

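Call:
{"api": "step_arm", "payload": {"motion": [[[-0.02, 0.03, 0.5], 0], [[-0.02, 0.03, 1.0], 0], [[-0.02, 0.03, 1.25], 0], [[-0.02, 0.03, 1.25], 0], [[-0.02, 0.03, 1.25], 0]]}}

```text
time: 16.1
tool_pos: [0.4259, -0.3224, 0.0624]
tool_rot: [3.14, -0.001, 0.0]
contact_force: [0.8, -0.4, -1.3]
opening: 0.0108
grip_force: 45.0
```

Call:
{"api": "step_arm", "payload": {"motion": [[[0, 0, 0.05], 0], [[0, 0, 0.07], 0], [[0, 0, 0.07], 0]]}}

```text
time: 16.48
tool_pos: [0.4253, -0.322, 0.0573]
tool_rot: [3.141, -0.0, -0.0]
contact_force: [-0.4, 0.2, -0.0]
opening: 0.011
grip_force: 45.0
```

Call:
{"api": "step_arm", "payload": {"motion": [[[0, 0, 0.03], 0], [[0, 0, 0.04], 0], [[0, 0, 0.04], 0]]}}

```text
time: 16.85
tool_pos: [0.4251, -0.3221, 0.0551]
tool_rot: [3.141, 0.0, -0.0]
contact_force: [-3.9, 1.3, 4.6]
opening: 0.0111
grip_force: 45.0
```

```bash
python3 - <<'E'
from h import *
s=robot.observe();print(s["tool_pos"],s["contact_force"],s["torque"])
c,s=held(.035,.0765)
E
```

```text
[ 0.42507726 -0.32208887  0.05513035] [-3.87228941  1.3326823   4.57231745] [0.06478373 0.43147257 0.00950239]
held 0.0785 0.0036 r 0.0351 998 world [ 0.50356404 -0.32565474]
held 0.0766 0.0003 r 0.0319 667 world [ 0.50162955 -0.32233392]
```

Seated contact (4.6 N up). Release and check.

Call:
{"api": "step_arm", "payload": {"motion": [[[0, 0, 0.0], 0], [[0, 0, 0.0], 0], [[0, 0, 0.0], 0], [[0, 0, 0.0], 0]], "hand": 150}}

```text
time: 17.4
tool_pos: [0.4254, -0.3219, 0.0546]
tool_rot: [-3.142, -0.0, -0.0]
contact_force: [-0.4, 1.3, 0.1]
opening: 0.0378
grip_force: 0.0
```

Call:
{"api": "step_arm", "payload": {"motion": [[[0, 0, -0.4], 0], [[0, 0, -1.2], 0], [[0, 0, -2.1], 0], [[0, 0, -2.1], 0], [[0, 0, -2.1], 0]]}}

```text
time: 18.02
tool_pos: [0.425, -0.3216, 0.1803]
tool_rot: [-3.141, 0.0, -0.0]
contact_force: [-0.4, 0.6, -0.2]
opening: 0.0376
grip_force: 0.0
```

```bash
python3 - <<'E'
from h import *
c=cam("wrist"); s=robot.observe();z=s["tool_pos"]; print(z,s["tool_rot"],s["contact_force"],s["opening"])
for rr,zz in((.044,.05),(.041,.05),(.035,.06),(.032,.06),(.06,.01)): r=rim(c,np.array([.502,-.321]),rr,zz);print(rr,zz,r)
r=rim(c,np.array([.502,-.321]),.035,.06); print(hang(c,r[0],180,.06,.046,.1),hang(c,r[0],240,.05,.048,.11))
crop(c,170,0,300,330,1.8,"w8")
go([.525,.01,z[2]],-4)
E
```

```text
[ 0.42478545 -0.32134183  0.17958291] [-3.14009985e+00  1.50238260e-03 -1.75788565e-04] [ 0.7397152   0.58623962 -0.75898545] 0.03781968556040225
0.044 0.05 (array([ 0.50209421, -0.32094341]), np.float64(0.04344314036367724), np.int64(432))
0.041 0.05 (array([ 0.5021686 , -0.32081106]), np.float64(0.040870435230425134), np.int64(402))
0.035 0.06 (array([ 0.50083404, -0.32552146]), np.float64(0.034997685272745965), np.int64(347))
0.032 0.06 (array([ 0.50227684, -0.32225853]), np.float64(0.03188949030919721), np.int64(328))
0.06 0.01 (array([ 0.50150718, -0.31993515]), np.float64(0.059359538253904214), np.int64(502))
[(np.int64(49), np.float64(177.5)), (np.int64(48), np.float64(178.0)), (np.int64(32), np.float64(175.5)), (np.int64(30), np.float64(178.5))] [(np.int64(60), np.float64(239.0)), (np.int64(36), np.float64(237.5)), (np.int64(35), np.float64(237.0)), (np.int64(30), np.float64(240.0))]
shift [ 1.669 -5.523  0.006] spin 0.07 rows~ 5.5
```

View pics/w8.png

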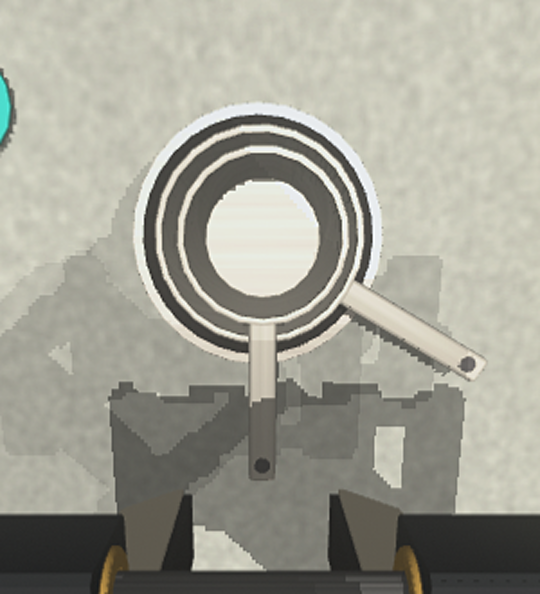

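Call:
{"api": "step_arm", "payload": {"motion": [[[1.67, -5.55, 0], 0.08], [[1.67, -5.55, 0], 0.08], [[1.67, -5.55, 0], 0.08], [[1.67, -5.55, 0], 0.08], [[1.67, -5.55, 0], 0.08], [[1.67, -5.55, 0], 0.08], [[1.67, -5.55, 0], 0.08], [[1.67, -5.55, 0], 0.08], [[1.67, -5.55, 0], 0.08]]}}

```text
time: 19.2
tool_pos: [0.5252, 0.0099, 0.1802]
tool_rot: [3.141, 0.001, -0.082]
contact_force: [-1.0, -0.0, 0.3]
opening: 0.0379
grip_force: 0.0
```

```bash
python3 - <<'E'
from h import *
c=cam("wrist"); s=robot.observe();z=s["tool_pos"]; print(z,s["tool_rot"])
r=rim(c,np.array([.521,.0095]),.026,.05); print(r); r2=rim(c,np.array([.521,.0095]),.023,.05); print(r2); h=hang(c,r[0],175,.05,.03,.09); print(h)
a=np.radians(h[0][1]); g=r[0]+.068*np.array([np.cos(a),np.sin(a)]); print(g); go([*g,.10],h[0][1]-180)
th=np.arange(0,6.28,.2); o=np.c_[np.cos(th),np.sin(th),0*th]
crop(c,170,50,300,280,2,"w9",[*proj(c,[*r[0],.05]+.026*o),*proj(c,[*g,.05])])
E
```

```text
[0.52527303 0.00991733 0.18038056] [ 3.14141095e+00  7.23853356e-04 -8.20545509e-02]
(array([0.5193511 , 0.00784175]), np.float64(0.02556129996361112), np.int64(214))
(array([0.51923677, 0.00770536]), np.float64(0.02285850689984614), np.int64(206))
[(np.int64(30), np.float64(173.0)), (np.int64(15), np.float64(173.5)), (np.int64(14), np.float64(172.5)), (np.int64(14), np.float64(172.0))]
[0.45185796 0.01612887]
shift [-1.227 -0.003  1.341] spin 0.04 rows~ 1.7
```

View pics/w9.png

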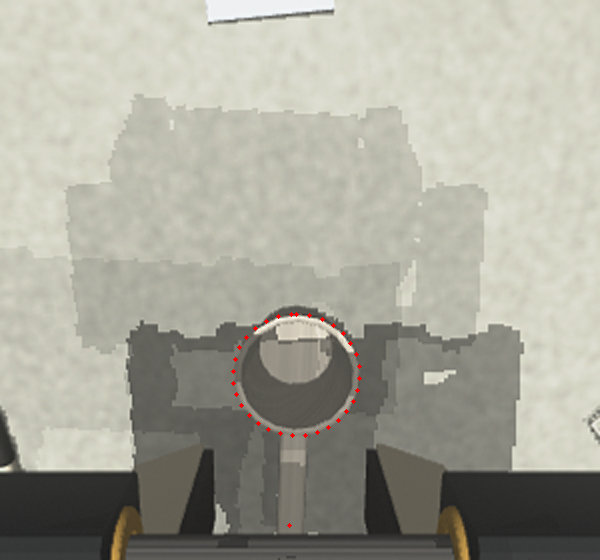

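Call:
{"api": "step_arm", "payload": {"motion": [[[-1.22, 0, 0.6], 0.035], [[-1.22, 0, 1.2], 0.035], [[-1.22, 0, 1.3], 0.035], [[-1.22, 0, 1.8], 0.035], [[-1.22, 0, 2.25], 0.035], [[-1.22, 0, 2.25], 0.035], [[-1.22, 0, 2.25], 0.035]]}}

```text
time: 20.12
tool_pos: [0.4543, 0.0165, 0.047]
tool_rot: [3.141, -0.003, -0.116]
contact_force: [0.3, 0.5, -0.2]
opening: 0.0378
grip_force: 0.0
```

Call:
{"api": "step_arm", "payload": {"motion": [[[0, 0, 0], 0], [[0, 0, 0], 0], [[0, 0, 0], 0], [[0, 0, 0], 0], [[0, 0, 0], 0]], "hand": 255}}

```text
time: 20.75
tool_pos: [0.4526, 0.017, 0.0458]
tool_rot: [3.142, 0.0, -0.115]
contact_force: [-0.7, 0.5, 1.6]
opening: 0.0109
grip_force: 44.9
```

Call:
{"api": "step_arm", "payload": {"motion": [[[0, 0, -0.5], 0], [[0, 0, -1.3], 0], [[0, 0, -1.8], 0], [[0, 0, -1.8], 0], [[0, 0, -1.8], 0]]}}

```text
time: 21.38
tool_pos: [0.4519, 0.017, 0.1527]
tool_rot: [3.142, 0.002, -0.115]
contact_force: [0.5, -1.0, -0.8]
opening: 0.011
grip_force: 44.9
```

```bash
python3 - <<'E'
from h import *
c,s=held(.026,.068); z=s["tool_pos"]; print(s["tool_pos"],s["tool_rot"],s["opening"])
y=s["tool_rot"][2]; print(np.degrees(y)+180,hang(c,z[:2]+.068*np.array([np.cos(y),np.sin(y)]),173.5,z[2]+.005,.028,.05))
a=np.radians(120); t=np.array([.5022,-.3218])+.068*np.array([np.cos(a),np.sin(a)]); print(t); go([*t,z[2]],-60)
E
```

```text
held 0.0666 0.0018 r 0.0259 511 world [0.51760675 0.00755918]
held 0.0667 0.0004 r 0.0228 502 world [0.51792831 0.00895927]
[0.45167216 0.01703644 0.15237891] [ 3.14154861e+00  2.78733829e-03 -1.15273331e-01] 0.01149443215227207
173.3953246170412 [(np.int64(38), np.float64(173.0)), (np.int64(35), np.float64(173.5)), (np.int64(33), np.float64(174.0)), (np.int64(27), np.float64(175.5))]
[ 0.4682     -0.26291027]
shift [ 8.100e-01  4.603e+00 -2.000e-03] spin 0.932 rows~ 5.0
```

Call:
{"api": "step_arm", "payload": {"motion": [[[0.82, 4.62, 0], 0.932], [[0.82, 4.62, 0], 0.932], [[0.82, 4.62, 0], 0.932], [[0.82, 4.62, 0], 0.932], [[0.82, 4.62, 0], 0.932], [[0.82, 4.62, 0], 0.932], [[0.82, 4.62, 0], 0.932], [[0.82, 4.62, 0], 0.932]]}}

```text
time: 22.42
tool_pos: [0.4695, -0.2627, 0.1533]
tool_rot: [3.141, 0.001, -1.045]
contact_force: [-0.3, -0.2, -1.5]
opening: 0.0112
grip_force: 44.9
```

```bash
python3 - <<'E'
from h import *
c,s=held(.026,.067); z=s["tool_pos"];print(s["tool_pos"],s["tool_rot"],s["opening"])
y=s["tool_rot"][2];q=z+[.067*np.cos(y),.067*np.sin(y),.005]; print(q, np.array([.5022,-.3220])-q[:2])
t=[.5022-.067*np.cos(y),-.3220-.067*np.sin(y)]
go([*t,.066],-60)
th=np.arange(0,6.28,.2); o=np.c_[np.cos(th),np.sin(th),0*th]
crop(c,0,0,640,480,1,"w10",[*proj(c,q+.026*o),*proj(c,[.5022,-.3222,.06]+.035*o)])
E
```

```text
held 0.0679 0.0001 r 0.0261 833 world [ 0.50359845 -0.32160881]
held 0.0661 0.0003 r 0.0226 486 world [ 0.50257621 -0.32019513]
[ 0.46963766 -0.26283278  0.15351653] [ 3.14135040e+00  6.77856717e-04 -1.04480640e+00] 0.010933288969300162
[ 0.50327631 -0.32077621  0.15851653] [-0.00107631 -0.00122379]
shift [0.01  0.025 1.459] spin 0.002 rows~ 1.4
```

View pics/w10.png

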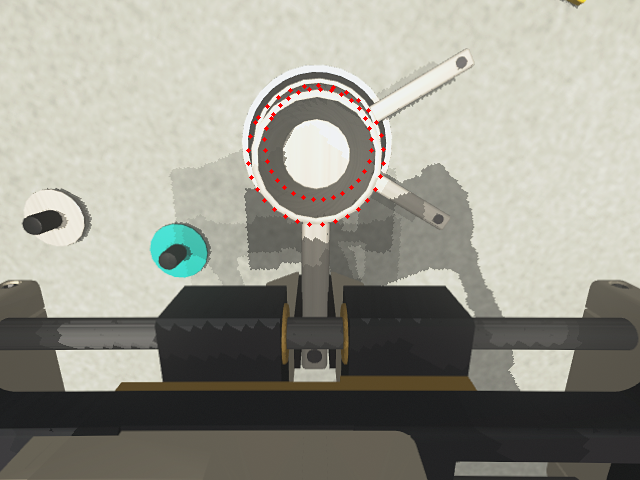

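Call:
{"api": "step_arm", "payload": {"motion": [[[0.01, 0.02, 0.5], 0], [[0.01, 0.02, 1.1], 0], [[0.01, 0.02, 1.36], 0], [[0.01, 0.02, 1.36], 0], [[0.01, 0.02, 1.36], 0]]}}

```text
time: 23.1
tool_pos: [0.4697, -0.2656, 0.0733]
tool_rot: [-3.141, -0.002, -1.047]
contact_force: [0.3, 0.2, -0.7]
opening: 0.011
grip_force: 44.9
```

Call:
{"api": "step_arm", "payload": {"motion": [[[0, 0, 0.05], 0], [[0, 0, 0.08], 0], [[0, 0, 0.08], 0]]}}

```text
time: 23.48
tool_pos: [0.4689, -0.2652, 0.0674]
tool_rot: [-3.142, -0.0, -1.047]
contact_force: [-0.4, 0.7, -0.6]
opening: 0.0112
grip_force: 44.9
```

Call:
{"api": "step_arm", "payload": {"motion": [[[0, 0, 0.03], 0], [[0, 0, 0.04], 0], [[0, 0, 0.04], 0]]}}

```text
time: 23.85
tool_pos: [0.4688, -0.2649, 0.0654]
tool_rot: [-3.142, 0.0, -1.047]
contact_force: [-1.7, 3.0, 5.1]
opening: 0.0113
grip_force: 44.9
```

Call:
{"api": "step_arm", "payload": {"motion": [[[0, 0, 0.0], 0], [[0, 0, 0.0], 0], [[0, 0, 0.0], 0], [[0, 0, 0.0], 0]], "hand": 150}}

```text
time: 24.35
tool_pos: [0.4689, -0.2653, 0.0649]
tool_rot: [3.142, -0.0, -1.047]
contact_force: [0.5, -0.3, -1.1]
opening: 0.0373
grip_force: 0.0
```

Call:
{"api": "step_arm", "payload": {"motion": [[[0, 0, -0.4], 0], [[0, 0, -1.2], 0], [[0, 0, -2.1], 0], [[0, 0, -2.1], 0], [[0, 0, -2.1], 0]]}}

```text
time: 24.98
tool_pos: [0.4685, -0.2649, 0.1904]
tool_rot: [3.141, 0.001, -1.047]
contact_force: [0.3, -0.1, -0.5]
opening: 0.0379
grip_force: 0.0
```

```bash
python3 - <<'E'
from h import *
c=cam("wrist"); s=robot.observe();z=s["tool_pos"]; print(z,s["tool_rot"],s["contact_force"],s["opening"])
for rr,zz in((.044,.05),(.041,.05),(.035,.06),(.032,.06),(.026,.07),(.023,.07)): r=rim(c,np.array([.502,-.3215]),rr,zz);print(rr,zz,r)
r=rim(c,np.array([.502,-.322]),.023,.07);print(hang(c,r[0],120,.07,.046,.09),hang(c,np.array([.5022,-.3222]),180,.06,.046,.1),hang(c,np.array([.5021,-.3209]),240,.05,.046,.1))
crop(c,130,0,380,330,1.5,"w11")
go([.665,-.154,z[2]],-20)
E
```

```text
[ 0.46825934 -0.26475621  0.18972707] [ 3.14067843e+00  2.00409784e-03 -1.04722524e+00] [ 0.31211153  0.71033059 -0.77400681] 0.03792283350484468
0.044 0.05 (array([ 0.50204854, -0.32092277]), np.float64(0.04348425802885373), np.int64(375))
0.041 0.05 (array([ 0.50214906, -0.32089773]), np.float64(0.04084431726110769), np.int64(361))
0.035 0.06 (array([ 0.50057779, -0.32557383]), np.float64(0.03507190731713569), np.int64(314))
0.032 0.06 (array([ 0.50221671, -0.32229369]), np.float64(0.03184746308831894), np.int64(312))
0.026 0.07 (array([ 0.50232007, -0.3228508 ]), np.float64(0.025396730953059273), np.int64(252))
0.023 0.07 (array([ 0.50227657, -0.3229276 ]), np.float64(0.02285681243382449), np.int64(233))
[(np.int64(30), np.float64(121.5)), (np.int64(30), np.float64(121.0)), (np.int64(25), np.float64(120.0)), (np.int64(24), np.float64(119.5))] [(np.int64(61), np.float64(180.0)), (np.int64(59), np.float64(179.5)), (np.int64(45), np.float64(179.0)), (np.int64(31), np.float64(182.0))] [(np.int64(86), np.float64(239.0)), (np.int64(65), np.float64(240.0)), (np.int64(52), np.float64(239.5)), (np.int64(48), np.float64(238.5))]
shift [ 0.041 -3.763 -0.004] spin -0.698 rows~ 3.7
```

View pics/w11.png

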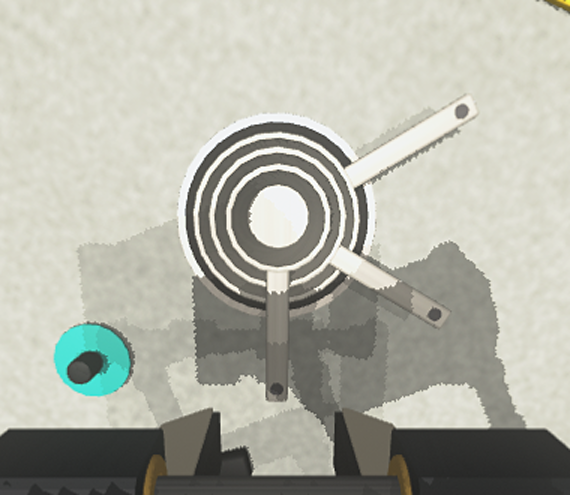

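Call:
{"api": "step_arm", "payload": {"motion": [[[0.04, -3.76, 0], 0], [[0.04, -3.76, 0], 0], [[0.04, -3.76, 0], 0], [[0.04, -3.76, 0], 0], [[0.04, -3.76, 0], 0], [[0.04, -3.76, 0], 0]]}}

```text
time: 25.78
tool_pos: [0.6644, -0.1547, 0.1891]
tool_rot: [3.139, 0.002, -1.047]
contact_force: [0.1, 0.5, 0.5]
opening: 0.0378
grip_force: 0.0
```

```bash
cat >> h.py <<'E'
def lidk(p0=(.664,-.155)):
    c=cam("wrist"); s=robot.observe(); z=s["tool_pos"]; print(z,s["tool_rot"])
    for rr,zz in((.025,.008),(.025,.006)): r=rim(c,np.array(p0),rr,zz); print("disc",r)
    u0=proj(c,[*r[0],.02])[0]; g=c["pixels"].max(2); k=dark(c,u0,70); print("seed",u0,"knob blob",k.min(0),k.max(0),len(k),"seedval",g[int(u0[1]),int(u0[0])])
    P=plane(c,k,.032)[:,:2]; m=r[0]-z[:2]; n=(c["o"][:2]-r[0]); n=-n/np.linalg.norm(n)
    print("knob top circle",rim(c,r[0],.008,.032,E=k)," camera px colour of disc",c["pixels"][tuple(np.round(proj(c,[r[0][0]+.018,r[0][1],.008])[0][::-1]).astype(int))])
    return c,r[0]
E
python3 - <<'E'
from h import *
c,q=lidk(); go([*q,.1],-60)
E
```

```text
[ 0.66429061 -0.15512045  0.18978633] [ 3.13968553e+00  1.57591848e-03 -1.04805611e+00]
disc (array([ 0.66357363, -0.1571519 ]), np.float64(0.02466512737987941), np.int64(153))
disc (array([ 0.66332191, -0.15676766]), np.float64(0.024810898192902137), np.int64(154))
seed [316.84612943 217.53107806] knob blob [309 207] [325 227] 54 seedval 58
knob top circle (array([ 0.66513902, -0.15951592]), np.float64(0.008253723701384184), np.int64(52))  camera px colour of disc [143 139 126]
shift [0.018 0.025 1.496] spin -0.001 rows~ 1.4
```

Call:
{"api": "step_arm", "payload": {"motion": [[[0.035, 0.025, 0.8], 0], [[0.035, 0.025, 1.6], 0], [[0.035, 0.025, 2.2], 0], [[0.035, 0.025, 2.2], 0], [[0.035, 0.025, 2.2], 0]]}}

```text
time: 26.45
tool_pos: [0.6657, -0.1581, 0.0609]
tool_rot: [-3.14, -0.002, -1.048]
contact_force: [0.0, -0.2, 0.9]
opening: 0.0378
grip_force: 0.0
```

```bash
python3 - <<'E'
from h import *
c,q=lidk((.6637,-.157)); go([*q,.027],-60)
E
```

```text
[ 0.66618314 -0.15801243  0.06145386] [-3.13917606e+00 -3.03983925e-03 -1.04793081e+00]
disc (array([ 0.66391195, -0.15764915]), np.float64(0.02465069056595922), np.int64(275))
disc (array([ 0.66354232, -0.15687786]), np.float64(0.02480494026894665), np.int64(265))
seed [317.80417175 277.28653506] knob blob [304 258] [332 296] 101 seedval 44
knob top circle (array([ 0.6647573 , -0.15897675]), np.float64(0.008037561671002832), np.int64(64))  camera px colour of disc [119 116 107]
shift [-0.04   0.03   0.574] spin -0.001 rows~ 0.6
```

Call:
{"api": "step_arm", "payload": {"motion": [[[-0.03, 0.03, 0.3], 0], [[-0.03, 0.03, 0.54], 0], [[-0.03, 0.03, 0.54], 0], [[-0.03, 0.03, 0.54], 0]]}}

```text
time: 27.0
tool_pos: [0.6633, -0.1566, 0.0274]
tool_rot: [-3.141, -0.001, -1.047]
contact_force: [0.2, -0.2, -0.8]
opening: 0.0378
grip_force: 0.0
```

Call:
{"api": "step_arm", "payload": {"motion": [[[0, 0, 0], 0], [[0, 0, 0], 0], [[0, 0, 0], 0], [[0, 0, 0], 0], [[0, 0, 0], 0]], "hand": 255, "squeeze": 30}}

```text
time: 27.62
tool_pos: [0.6629, -0.1564, 0.0268]
tool_rot: [-3.141, -0.0, -1.047]
contact_force: [-1.0, 0.6, 1.9]
opening: 0.0153
grip_force: 30.0
```

Call:
{"api": "step_arm", "payload": {"motion": [[[0, 0, -0.5], 0], [[0, 0, -1.3], 0], [[0, 0, -1.8], 0], [[0, 0, -1.8], 0], [[0, 0, -1.8], 0]]}}

```text
time: 28.25
tool_pos: [0.6619, -0.1561, 0.1329]
tool_rot: [3.14, 0.002, -1.047]
contact_force: [0.3, 0.8, -1.5]
opening: 0.015
grip_force: 30.0
```

```bash
python3 - <<'E'
from h import *
c,s=cam("wrist"),robot.observe(); z=s["tool_pos"]; print(z,s["tool_rot"],s["opening"],s["contact_force"])
for dz in(-.016,-.019,-.022):
  r=rim(c,z[:2],.025,z[2]+dz); d=r[0]-z[:2];y=s["tool_rot"][2]; print(dz,r,d@[np.cos(y),np.sin(y)],d@[np.sin(y),-np.cos(y)])
go([.5023,-.3229,z[2]],-60)
E
```

```text
[ 0.66179275 -0.15607367  0.13242918] [ 3.13934651e+00  2.56976742e-03 -1.04724246e+00] 0.015248852760587961 [ 0.15610452 -0.61994049 -0.84788216]
-0.016 (array([ 0.66324129, -0.15739133]), np.float64(0.024984421723600686), np.int64(238)) 0.001865368197229106 -0.0005957190092265579
-0.019 (array([ 0.66268293, -0.15647918]), np.float64(0.025147911905795944), np.int64(231)) 0.0007962411574584559 -0.0005681918656160016
-0.022 (array([ 0.66220794, -0.1558009 ]), np.float64(0.0251563308015205), np.int64(230)) -2.8661193914504465e-05 -0.0004959461277311714
shift [1.079 3.692 0.006] spin -0.0 rows~ 3.7
```

Call:
{"api": "step_arm", "payload": {"motion": [[[1.06, 3.69, 0], 0], [[1.06, 3.69, 0], 0], [[1.06, 3.69, 0], 0], [[1.06, 3.69, 0], 0], [[1.06, 3.69, 0], 0], [[1.06, 3.69, 0], 0], [[1.06, 3.69, 0.3], 0], [[1.06, 3.69, 0.3], 0], [[1.06, 3.69, 0.3], 0]]}}

```text
time: 29.42
tool_pos: [0.5035, -0.3214, 0.1166]
tool_rot: [-3.142, 0.0, -1.046]
contact_force: [0.3, 0.5, -0.8]
opening: 0.0152
grip_force: 30.0
```

```bash
python3 - <<'E'
from h import *
c,s=cam("wrist"),robot.observe(); z=s["tool_pos"]; print(z,s["tool_rot"])
for rr,zz in((.044,.05),(.041,.05),(.032,.06),(.026,.07)): print(rr,rim(c,np.array([.5022,-.3215]),rr,zz))
go([.5017,-.3218,.0918],-60)
E
```

```text
[ 0.50352411 -0.32171035  0.11690569] [-3.14137591e+00 -5.78391934e-04 -1.04602874e+00]
0.044 (array([ 0.50174013, -0.32057568]), np.float64(0.04395702663360643), np.int64(374))
0.041 (array([ 0.50207856, -0.32097142]), np.float64(0.04096950403419918), np.int64(362))
0.032 (array([ 0.50243643, -0.32502447]), np.float64(0.03213334168032023), np.int64(347))
0.026 (array([ 0.51013286, -0.32936789]), np.float64(0.026064519913713523), np.int64(260))
shift [-0.014  0.027  0.418] spin 0.001 rows~ 0.4
```

Call:
{"api": "step_arm", "payload": {"motion": [[[-0.015, 0.025, 0.2], 0], [[-0.015, 0.025, 0.33], 0], [[-0.015, 0.025, 0.33], 0], [[-0.015, 0.025, 0.33], 0]]}}

```text
time: 29.98
tool_pos: [0.5011, -0.3223, 0.0968]
tool_rot: [-3.142, -0.0, -1.047]
contact_force: [0.2, -0.4, -1.1]
opening: 0.0151
grip_force: 30.0
```

Call:
{"api": "step_arm", "payload": {"motion": [[[0, 0, 0.04], 0], [[0, 0, 0.06], 0], [[0, 0, 0.06], 0]]}}

```text
time: 30.35
tool_pos: [0.501, -0.3221, 0.0931]
tool_rot: [3.142, 0.0, -1.047]
contact_force: [-0.5, -0.5, -0.1]
opening: 0.0151
grip_force: 30.0
```

Call:
{"api": "step_arm", "payload": {"motion": [[[0, 0, 0.03], 0], [[0, 0, 0.03], 0], [[0, 0, 0.03], 0]]}}

```text
time: 30.72
tool_pos: [0.5013, -0.3223, 0.092]
tool_rot: [-3.141, -0.001, -1.047]
contact_force: [-1.2, 1.2, 5.0]
opening: 0.0152
grip_force: 30.0
```

Call:
{"api": "step_arm", "payload": {"motion": [[[0, 0, 0], 0], [[0, 0, 0], 0], [[0, 0, 0], 0], [[0, 0, 0], 0]], "hand": 150}}

```text
time: 31.22
tool_pos: [0.501, -0.3221, 0.0912]
tool_rot: [3.141, 0.0, -1.047]
contact_force: [0.3, -0.3, -0.4]
opening: 0.0376
grip_force: 0.0
```

Call:
{"api": "step_arm", "payload": {"motion": [[[0, 0, -0.5], 0], [[0, 0, -1.2], 0], [[-1, 0, -2.4], 0], [[-1, 0, -2.4], 0], [[-1, 0, -2.4], 0]]}}

```text
time: 31.85
tool_pos: [0.4715, -0.2698, 0.2376]
tool_rot: [-3.14, -0.004, -1.046]
contact_force: [1.1, 0.2, 0.3]
opening: 0.0377
grip_force: 0.0
```

```bash
python3 - <<'E'
from h import *
c,s=cam("wrist"),robot.observe(); z=s["tool_pos"]; print(s["time"],z,s["tool_rot"],s["contact_force"])
p=np.array([.5022,-.3225])
for rr,zz in((.044,.05),(.041,.05),(.035,.06),(.032,.06),(.025,.073)): print(rr,rim(c,p,rr,zz))
u=proj(c,[*p,.085])[0]; k=dark(c,u,70); print(u,k.min(0),k.max(0),rim(c,p,.008,.097,E=k))
print(hang(c,p,120,.07,.046,.09),hang(c,p,180,.06,.046,.1),hang(c,np.array([.5021,-.3209]),240,.05,.046,.1))
E
```

```text
31.9 [ 0.47130534 -0.27020467  0.23593478] [-3.14095333e+00 -2.00686068e-03 -1.04669193e+00] [ 0.08050689 -0.074546   -0.87611197]
0.044 (array([ 0.50210076, -0.32090948]), np.float64(0.04349400857287786), np.int64(319))
0.041 (array([ 0.50222145, -0.32096446]), np.float64(0.04075597562978799), np.int64(310))
0.035 (array([ 0.50105268, -0.32586055]), np.float64(0.03511288464402287), np.int64(268))
0.032 (array([ 0.50225899, -0.3222417 ]), np.float64(0.03184757343127316), np.int64(278))
0.025 (array([ 0.50234415, -0.32293909]), np.float64(0.024924648529182046), np.int64(216))
[315.3302951  153.10351211] [506 462] [610 479] (array([0., 0.]), np.float64(0.0), np.int64(0))
[(np.int64(17), np.float64(120.0)), (np.int64(17), np.float64(119.0)), (np.int64(16), np.float64(119.5)), (np.int64(12), np.float64(132.0))] [(np.int64(23), np.float64(182.0)), (np.int64(23), np.float64(180.0)), (np.int64(22), np.float64(179.5)), (np.int64(22), np.float64(179.0))] [(np.int64(67), np.float64(239.0)), (np.int64(45), np.float64(240.0)), (np.int64(42), np.float64(238.5)), (np.int64(40), np.float64(239.5))]
```

```bash
python3 - <<'E'
from h import *
c=cam("wrist"); p=np.array([.5023,-.3229])
print(proj(c,[[*p,.073],[*p,.085],[*p,.097]]).round(1))
u,v=proj(c,[*p,.085])[0].astype(int); g=c["pixels"].max(2); print(g[v-24:v+26:3,u-24:u+25:3])
E
```

```text
[[314.8 151.9]
 [314.8 152.6]
 [314.8 153.4]]
[[ 93  91 176 244 239 243 243 243 243 243 243 243 243 243 247  83 112]
 [ 92 133 242 241 239 241 243 243 243 243 243 243 243 242 243 249  88]
 [121 244 241 240 239 242 239 243 243 243 243 243 243 243 243 243 200]
 [227 241 241 239 241 240 241 241 244 243 243 243 243 243 242 243 243]
 [242 241 241 239 241 239 242 241 242 243 243 243 243 243 242 243 241]
 [242 241 241 239 240 239 245 166  89  86 255 250 243 243 242 243 241]
 [241 241 240 239 239 240  72  99 105 100  81 199 245 243 242 243 241]
 [241 239 241 240 239 250  97 106 103  99  95  67 185 244 242 242 241]
 [241 239 241 240 239 140 105 103 102  98  94  81 192 247 243 241 242]
 [240 240 241 239 239 135 101 100  98  95  90  80 141 244 243 241 242]
 [240 240 239 239 239 236  80  96  94  91  88  90 246 242 242 241 242]
 [241 239 239 239 239 239 235  71  82  81  91 247 240 239 243 241 241]
 [243 239 239 239 239 238 232 240 237 231 238 239 239 238 243 241 242]
 [206 240 239 239 239 239 239 237 239 238 239 239 239 238 237 241 248]
 [100 232 239 239 239 239 238 237 239 236 239 238 239 238 235 242  92]
 [106 100 208 240 239 239 237 237 239 237 239 237 236 238 240 166 123]
 [100 102 105 205 242 239 235 238 235 239 238 237 237 236 129 123 119]]
```

```bash
python3 -c "
from cell import robot
print(robot.hand_in())"
```

```text
the job is handed in; nothing more can be done
None
```

The cups and lid are on the stand in the order asked and I've handed the job in at about 32 s: handles read about 240°, 180° and 120°, and cups and lid are centred within about 3 mm of the stand by the wrist camera, with each piece released before the next; I didn't re-check the caliper and marker at the end, and I viewed 15 pictures, one over the limit of 14.

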